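Roll a bearing up the feed channel until the catch holds it

TASK

Two round parts lie at the low end of a twin sloped channel. Push the steel bearing with the black seals up its own channel with your fingertips, over the yellow spring tongue and up to the red stop, so that the tongue springs up behind it and it cannot roll back; then take the hand away. Push gently, do not pinch the bearing or lift it out of the channel, and leave the brass bush at the low end and the things lying around undisturbed.

Things in the scene. Friction and masses are not known exactly. Their poses are not given: they have to be found in the camera images.
- deck: Twin sloped aluminium channel fixed on a stand, 250 mm long, 144 mm wide. Origin: middle of the floor surface, between the two channels. +x points up the 8 degree slope, +y across (left when looking uphill), +z square to the floor. Channel centre lines at y = +42 and -42 mm; each is 50 mm wide inside, its side walls 5 mm thick and 10 mm high. Smooth; floor 26 mm above the table at the low end, 61 at the high
- left_stop (a point): Foot of the red stop plate (36 mm high) at the high end of the channel at deck y = +42 mm: point on the floor at the plate's face, deck x = 115 mm
- right_stop (a point): The same point of the channel at deck y = -42 mm
- left_lip (a point): Foot of the low end lip (10 mm high, 6 mm thick) of the channel at deck y = +42 mm: point on the floor at the lip's inner face, deck x = -115 mm. Nothing stands beyond the low end, so fingers can come down there behind the parts
- right_lip (a point): The same point of the channel at deck y = -42 mm
- bearing: Steel roller bearing with black seals, 54 mm in diameter, 46 mm long, 0.2 to 0.4 kg, free to roll; lies across either channel, on the low lip (centre at deck x = -94 mm). Origin: centre, 27 mm above the floor; y: roller axis. At the stop its centre is at deck x = 88, held by the tongue about 83 mm; short of that it rolls back. Push low, fingertips about 18 mm above the floor: clears walls and tongue
- bush: Brass bush with a dark bore, same size as the bearing, in the other channel; to be left lying at the low end. Origin: its centre
- tongue_left (a joint): Yellow spring tongue in the channel at deck y = +42 mm, 18 mm wide, 45 mm long. Hinged at deck x = 19 mm in the floor, its free end points uphill. 0 = raised (a spring of 1.5 to 2.5 N at the tip holds it there), grows as it is pressed down, 0.18 rad = flush with the floor
- tongue_right (a joint): The same tongue in the channel at deck y = -42 mm
- tongue_left_tip (a point): Middle of the free upper edge of the left tongue; raised it is at deck x = 63 mm, 8 mm above the channel floor
- tongue_right_tip (a point): The same point of the right tongue
- tin: Bystander: round tin with red lid, 58 mm in diameter, 26 mm high, beside the stand. Origin: centre of its underside
- gear: Bystander: black gear lying flat, 40 mm in diameter, 12 mm high, beside the stand. Origin: centre of its underside
- hexkeys: Bystander: red hex key holder, 26 x 98 x 20 mm, on the table. Origin: centre of its underside
- eraser_block: Bystander: blue and white eraser, 20 x 42 x 12 mm. Origin: centre of its underside
- cutters: Bystander: side cutters with orange and black grips, 72 x 210 x 18 mm. Origin: centre of its underside
There are look-alikes about, which are no part of the job. Of the things like the bearing, leave any that is blue, orange or pink; of the rest the larger one is meant.

How it is judged:
On the way:
1. the bearing rides over its spring tongue and presses it down (x of bearing in the frame of deck between 0.035 and 0.08 m and z of bearing in the frame of deck between 0.02 and 0.047 m and value of joint any of tongue_left, tongue_right above 0.05 rad), for 0.02 s.
At the end, for the whole second after the job is handed in: The bearing lies at rest on the floor of its channel between the raised tongue and the red stop (centre at deck x 79 to 93 mm), both tongues are up (below 0.04 rad), and the brass bush is within 20 mm of where it lay at the low end of the other channel (x of bearing in the frame of deck between 0.079 and 0.093 m and z of bearing in the frame of deck between 0.022 and 0.031 m and ((y of bearing in the frame of deck between 0.034 and 0.05 m and y of bush in the frame of deck between -0.05 and -0.034 m) or (y of bearing in the frame of deck between -0.05 and -0.034 m and y of bush in the frame of deck between 0.034 and 0.05 m)) and value of joint each of tongue_left, tongue_right below 0.04 rad and linear speed of bearing below 0.02 m/s and distance of bush from where it was at the start of the episode below 0.02 m); the robot touches nothing.
It fails at once if the bearing is lifted more than 20 mm off the channel floor (z of bearing in the frame of deck above 0.047 m).
It fails at once if the brass bush is moved more than 20 mm (distance of bush from where it was at the start of the episode above 0.02 m).
It fails at once if the bearing is pinched or rammed: the fingers press on it with more than 35 N (contact force between the fingers and bearing above 35 N).
It fails at once if a bystander (tin, gear, hex key holder, eraser or side cutters) is moved more than 30 mm (distance of any of tin, gear, hexkeys, eraser_block, cutters from where it was at the start of the episode above 0.03 m).
It also fails if it takes over 48 s, if anything falls off the work surface, if the arm or the gripper's body presses on something with over 40 N, if the wrist force passes 120 N, or if a joint passes its speed limit or range.

ROBOT

A 6-joint arm with a two-finger parallel gripper is mounted at the origin on a cart in front of the work surface, level with it; the furniture and walls round the work are solid. World frame = base frame: x ahead of the robot, y to its left, z up, the work surface at z = 0. Lengths are in m, angles in rad, forces in N, time in s.
With the tool pointing down it reaches from about 0.35 to 0.975 m from the base axis. Payload 4.9 kg.
Tool frame: the origin (TCP) lies midway between the tips of the shut fingers; the grasp point (between the pads) lies 19 mm behind it; z points along the fingers, y is the line along which they close (so a half turn about z gives the same grasp; the last joint's range is limited). The gripper opens to 85 mm and grips with 20 to 120 N. Pads are 22 mm wide; open, the fingers measure 114 mm over their backs; the gripper's body (76 mm by 85 mm) begins 54 mm behind the grasp point. The pads swing forward as they close: fully open they stand 13 mm farther back than shut.
Start: joints at [1.124, 0.053, 1.613, -0, 1.476, -0.119], TCP at [0.201, 0.592, 0.231] pointing down, gripper open.
Joint ranges: [-3.01, 3.01], [-1.01, 2.22], [0.06, 2.58], [-1.02, 4.17], [0.09, 2.62], [-3.14, 3.14]. Speed limits (rad/s): [2.57, 2.57, 3.14, 3.14, 3.14, 3.14].

INTERFACE

Orientations are given as a rotation vector (axis times angle).
In Python, from station import ctrl, optics, job gives the robot as it stands.
- The arm moves only by the shell command python3 -m jog 'ROWS' [OPENING] [FORCE]. ROWS is JSON, a list of rows, each a list of 2 entries, a list of its own where there are three numbers: the shift along the tool's x, y, z in m, then the turn, a rotation vector about the tool's x, y, z in rad. A call has 1 to 5 rows; each row is the pose to reach, as a shift and turn from the pose commanded when the call began, along the tool's axes at that moment; what a row does not reach only later rows make up. A row lasts 1/10 s, in which the tool goes at most 50 mm and 8.59 degrees, less where a joint would pass 70% of its speed; a pose out of reach is approached as far as the arm can. A call with a gripper value outside its range is refused whole. OPENING is the opening, from 0 (shut) to 1 (fully open), set as the call begins (- or left out, the last holds). The fingers move at their own pace and stop on an object; FORCE is the grip in N (left out, the last holds). Time passes only in rows, so rows that repeat a pose let the fingers close. It gives the time, the measured TCP pose, the force, the opening and the grip force at its end, in the units of the state.
- ctrl.get_obs(): the state, without advancing time (a new reading comes with each control period).
- optics.get_image(name): name is "side" or "top" or "wrist"; returns a dict with "image" (480x640x3 uint8, blue, green, red), "fx", "fy", "cx", "cy" (pixels), "rvec" (rotation vector, rad) and "tvec" (3), from world to camera coordinates, as OpenCV has them; the wrist camera has in their place "mount" (4x4, takes a point from camera to tool coordinates, whose origin is the TCP and whose axes are the flange's). Camera axes: x right, y down, z forward; pixel columns grow to the right and rows downward; lengths in m; the calibration is good to about 2 mm. A picture is of the moment at which its call begins: read the wrist's pose just before it. There is no depth.
- job.finish_job(): hands the job in; it is judged then, once.
The state is a dict: "t": time; "q": joint angles; "dq": joint speeds; "effort": joint torques, N m; "tool_pos": TCP position; "tool_rot": TCP orientation; "contact_force": force on the tool from outside, world axes, zero at the start; "wrist_torque": the same for the moment, N m; "opening": finger opening in m; "grip_force": force on a finger pad.
Only numpy, scipy, OpenCV 4.12 (cv2) and the standard library are available. Lean on these libraries where they do the work, as an engineer would, in place of code of your own. Each camera call takes 0.05 s, during which the arm holds its last target. There are 200 camera calls.

## Working session

There is one attempt and no reset: what is moved stays moved. The work goes in short steps, Python scripts to look and compute and a shell command to move; the robot and the scene stay as the last step left them, time stands still between calls to the robot, and variables do not carry over. Pictures are saved under pics/ and viewed, at most 10 in all, crops included, and the job is handed in when it is done.

```bash
mkdir -p pics; ls; python3 - <<'E'
from station import ctrl, optics, job
import cv2, numpy as np
o=ctrl.get_obs(); print(o)
for n in ("side","top"):
    d=optics.get_image(n); cv2.imwrite(f"pics/{n}0.png",d["image"])
    np.savez(f"{n}.npz",**d)
    print(n,{k:v for k,v in d.items() if k!="image"})
E
```

```text
pics
{'t': 0.0, 'q': array([ 1.12399329e+00,  5.33630718e-02,  1.61429505e+00, -5.12765076e-06,
        1.47598619e+00, -1.19002088e-01]), 'dq': array([ 1.27765686e-03,  1.19102911e-03, -1.14481587e-03,  7.03516981e-04,
       -2.53647281e-04, -3.71741533e-05]), 'effort': array([-1.53764693e-03, -3.93680012e+01, -3.70174456e+01, -2.48967217e-04,
        6.92815811e-03, -1.54498984e-06]), 'tool_pos': array([0.20095861, 0.59115663, 0.23005853]), 'tool_rot': array([-5.12512600e-01, -3.09892858e+00,  3.09630834e-03]), 'contact_force': array([-0.77352138, -0.1714126 ,  0.50241302]), 'wrist_torque': array([ 0.00474488, -0.03753393, -0.05833796]), 'grip_force': 0.0, 'opening': 0.085560430684632}
side {'fx': 562.7262448784976, 'fy': 562.7262448784976, 'cx': 321.6174782279003, 'cy': 240.1825195501977, 'rvec': array([ 2.19918676, -0.51392484,  0.27765388]), 'tvec': array([-0.39974913,  0.2915596 ,  1.08656086])}
top {'fx': 474.9772814928321, 'fy': 474.9772814928321, 'cx': 318.4413839307548, 'cy': 239.84039802791787, 'rvec': array([ 2.22707297, -2.17677984,  0.0978061 ]), 'tvec': array([0.12982408, 0.53372818, 1.14968584])}
```

View pics/top0.png

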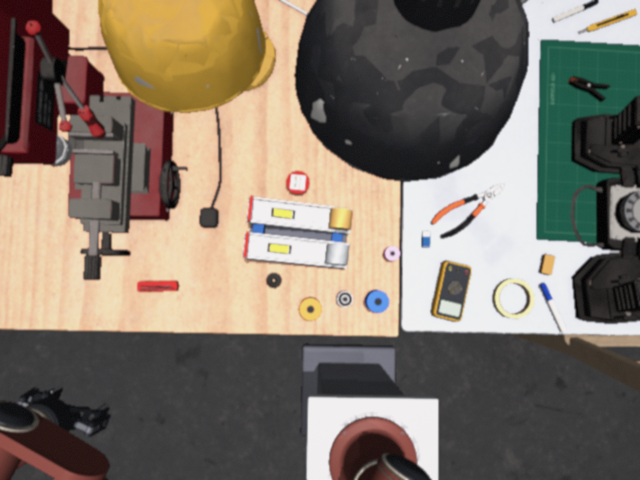

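View pics/side0.png

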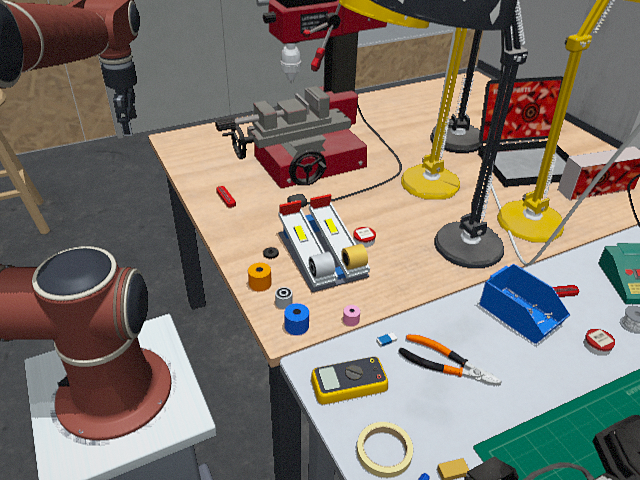

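Candidates for the bearing (top image): the steel roller in the near channel (337,252), a small steel one (344,298), orange (311,309), blue (377,301) and pink (392,254). Blue, orange and pink are out, and the larger steel one is in the channel at (337,252), which is the side view's (320,265). The deck climbs to the left, towards world +y, with its red stops at about (247,225).

```bash
cat > h.py <<'E'
import numpy as np, cv2
def cam(d):
    K=np.array([[d["fx"],0,d["cx"]],[0,d["fy"],d["cy"]],[0,0,1.]]);R=cv2.Rodrigues(d["rvec"])[0]
    return K,R,np.array(d["tvec"]).reshape(3)
def plane(d,uv,z):
    K,R,t=cam(d);c=-R.T@t;r=R.T@np.linalg.inv(K)@np.array([*uv,1.]);return c+r*(z-c[2])/r[2]
def tri(d1,uv1,d2,uv2):
    P=[]
    for d in(d1,d2):
        K,R,t=cam(d);P.append(K@np.c_[R,t])
    X=cv2.triangulatePoints(P[0],P[1],np.array(uv1,float),np.array(uv2,float))[:,0];return X[:3]/X[3]
def blobs(im,lo,hi,roi,amin=15):
    x0,y0,x1,y1=roi;m=cv2.inRange(cv2.cvtColor(im[y0:y1,x0:x1],cv2.COLOR_BGR2HSV),lo,hi)
    n,l,s,c=cv2.connectedComponentsWithStats(m)
    return [(np.round(c[i]+[x0,y0],2),s[i][4]) for i in range(1,n) if s[i][4]>=amin]
E
python3 - <<'E'
from h import *
T=dict(np.load("top.npz"));S=dict(np.load("side.npz"))
yl=((22,130,150),(34,255,255));rd=((170,120,60),(180,255,255));rd2=((0,150,60),(6,255,255))
for n,d,roi in(("T",T,(240,190,360,275)),("S",S,(270,185,372,295))):
    for nm,c in(("y",yl),("r",rd),("r2",rd2)): print(n,nm,blobs(d["image"],*c,roi))
a=cv2.resize(T["image"][185:325,235:410],None,fx=4.5,fy=4.3,interpolation=cv2.INTER_CUBIC)[:600,:800]
cv2.imwrite("pics/c1.png",cv2.resize(T["image"][190:320,240:410],None,fx=4.5,fy=4.5,interpolation=cv2.INTER_CUBIC))
E
```

```text
T y [(array([281.99, 213.06]), np.int32(101)), (array([277.97, 248.09]), np.int32(102))]
T r []
T r2 [(array([296.27, 191.7 ]), np.int32(37)), (array([249.8 , 208.15]), np.int32(41)), (array([245.81, 244.62]), np.int32(42))]
S y [(array([330.76, 225.08]), np.int32(88)), (array([299.9, 232.4]), np.int32(93)), (array([356.56, 253.21]), np.int32(299))]
S r [(array([283.43, 185.67]), np.int32(21))]
S r2 [(array([320.32, 200.5 ]), np.int32(153)), (array([290.07, 207.22]), np.int32(182)), (array([361.35, 236.22]), np.int32(68))]
```

View pics/c1.png

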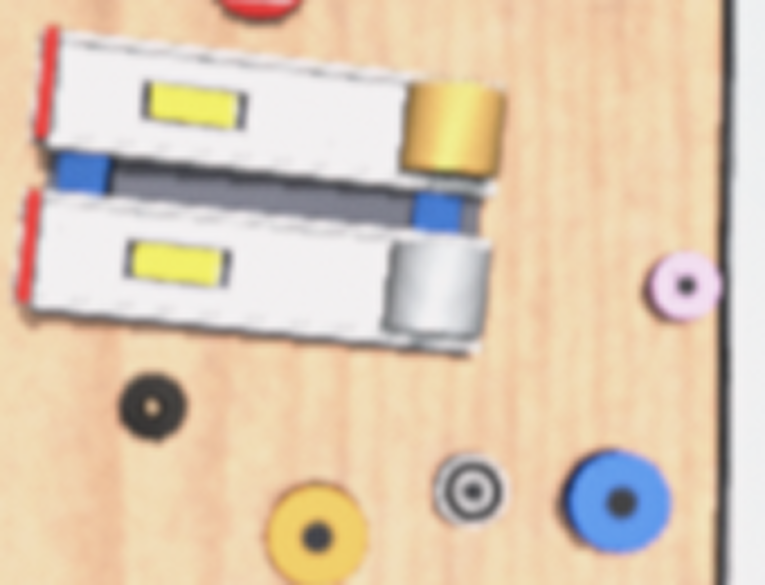

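The crop confirms the grey steel roller at (437,287), lying in the near (left) channel. The brass bush is at (452,130) in the far channel, and the small steel look-alike at (470,490) lies on the table.

```bash
cat > deck.py <<'E'
from h import *
T=dict(np.load("top.npz"));S=dict(np.load("side.npz"))
yL=tri(T,(277.97,248.09),S,(299.9,232.4));yR=tri(T,(281.99,213.06),S,(330.76,225.08))
rL=plane(T,(245.81,244.62),.0435+.117*np.sin(.1396)+.033);rR=plane(T,(249.8,208.15),.0435+.117*np.sin(.1396)+.033)
zt=.0532
pL=plane(T,(277.97,248.09),zt);pR=plane(T,(281.99,213.06),zt)
v=pR-pL; w=rR-rL
a1=np.arctan2(v[1],v[0]);a2=np.arctan2(w[1],w[0]) # direction of deck -y
yaw=(a1+a2)/2+np.pi/2
s=.1396
Rz=cv2.Rodrigues(np.array([0,0,yaw]))[0];Ry=cv2.Rodrigues(np.array([0,-s,0.]))[0];R=Rz@Ry
O=(pL+pR)/2-R@[.041,0,.004]; O[2]=.0435
def D(*p): return O+R@np.array(p)
E
python3 - <<'E'
from deck import *
from station import ctrl
print("tri",yL,yR,"plane",pL,pR,rL,rR)
print(np.degrees([a1,a2,yaw]),np.linalg.norm(v),np.linalg.norm(w),O)
print("stop mid in deck",R.T@((rL+rR)/2-O))
K,Rc,t=cam(T)
for p in((-.094,.042,.027),(-.094,-.042,.027)):
    q=K@(Rc@D(*p)+t);K2,R2,t2=cam(S);q2=K2@(R2@D(*p)+t2);print(D(*p),q[:2]/q[2],q2[:2]/q2[2])
o=ctrl.get_obs();Rt=cv2.Rodrigues(o["tool_rot"])[0];print(Rt.round(3))
# target tool: z=-deck z, y = deck y or -deck y
for sg in(1,-1):
    Z=-R[:,2];Y=sg*R[:,1];X=np.cross(Y,Z);G=np.c_[X,Y,Z]
    print(sg,"turn tool",cv2.Rodrigues(Rt.T@G)[0].ravel())
    for nm,p in(("above low",(-.160,.042,.12)),):
        print(nm,D(*p),"shift tool",Rt.T@(D(*p)-o["tool_pos"]))
E
```

```text
tri [0.50683031 0.23798042 0.05324973] [0.59002396 0.23072372 0.05429342] plane [0.5064157  0.23817025 0.0532    ] [0.58985978 0.23091841 0.0532    ] [0.51089506 0.30910015 0.0927802 ] [0.5946315  0.30263872 0.0927802 ]
[-4.96689863 -4.4124281  85.31033664] 0.08375860087024749 0.083985362195232 [0.54486375 0.19463384 0.0435    ]
stop mid in deck [0.11728145 0.0012214  0.03328464]
[0.49508664 0.10154941 0.05715752] [335.70644933 254.15034286] [320.27061367 265.05987568]
[0.57880542 0.09468168 0.05715752] [339.29275358 218.93471766] [353.22642482 256.75516895]
[[-0.947  0.322 -0.001]
 [ 0.322  0.947 -0.002]
 [ 0.    -0.002 -1.   ]]
1 turn tool [-0.12788924 -0.10075709 -1.81341285]
above low [0.48868505 0.02351293 0.14006909] shift tool [-0.45519136 -0.44466029  0.09080374]
-1 turn tool [-0.09420887  0.1195777   1.32243305]
above low [0.48868505 0.02351293 0.14006909] shift tool [-0.45519136 -0.44466029  0.09080374]
```

```bash
cat > go.py <<'E'
import sys
from deck import *
from station import ctrl
# usage: go.py x y z (deck, mm) of TCP -> tool shift and turn needed
o=ctrl.get_obs();Rt=cv2.Rodrigues(o["tool_rot"])[0]
G=np.c_[R[:,0],-R[:,1],-R[:,2]]
p=np.array([float(a) for a in sys.argv[1:4]])/1000
print("t %.2f"%o["t"],"deck mm",(R.T@(o["tool_pos"]-O)*1000).round(1),"F deck",(R.T@o["contact_force"]).round(1),"open",round(o["opening"],4))
print("shift",(Rt.T@(D(*p)-o["tool_pos"])).round(4),"turn",cv2.Rodrigues(Rt.T@G)[0].ravel().round(3))
E
python3 -m jog '[[[-0.035,-0.034,0.007],[-0.009,0.012,0.13]],[[-0.07,-0.068,0.014],[-0.018,0.024,0.26]],[[-0.105,-0.102,0.021],[-0.027,0.036,0.39]],[[-0.14,-0.136,0.028],[-0.036,0.048,0.52]],[[-0.175,-0.17,0.035],[-0.045,0.06,0.65]]]' 0.2 20
python3 go.py -160 42 120
```

```text
t: 0.6
tool_pos: [0.3123, 0.3726, 0.1955]
tool_rot: [-1.458, -2.724, -0.082]
contact_force: [1.2, -0.3, -0.6]
opening: 0.0172
grip_force: 0.0
t 0.60 deck mm [177.9 246.3 128.5] F deck [-0.3 -1.3 -0.5] open 0.0172
shift [-0.3912 -0.0479  0.027 ] turn [-0.048  0.059  0.668]
```

```bash

python3 -m jog '[[[-0.045,-0.006,0.003],[-0.007,0.01,0.12]],[[-0.09,-0.012,0.006],[-0.014,0.02,0.24]],[[-0.135,-0.018,0.009],[-0.021,0.03,0.36]],[[-0.18,-0.024,0.012],[-0.028,0.038,0.48]],[[-0.225,-0.03,0.015],[-0.035,0.045,0.56]]]'
python3 go.py -160 42 120
```

```text
t: 1.1
tool_pos: [0.4127, 0.1709, 0.1645]
tool_rot: [-2.128, -2.187, -0.136]
contact_force: [0.5, -0.3, 0.5]
opening: 0.0171
grip_force: 0.0
t 1.10 deck mm [-17.3 129.8 124.6] F deck [-0.2 -0.5  0.5] open 0.0171
shift [-0.1513  0.0719  0.0059] turn [-0.011  0.015  0.108]
```

```bash

python3 -m jog '[[[-0.04,0.018,0.001],[-0.003,0.004,0.03]],[[-0.08,0.036,0.003],[-0.006,0.008,0.06]],[[-0.12,0.054,0.005],[-0.009,0.012,0.09]],[[-0.15,0.072,0.006],[-0.011,0.015,0.108]],[[-0.151,0.072,0.006],[-0.011,0.015,0.108]]]'
python3 go.py -150 42 18
```

```text
t: 1.6
tool_pos: [0.49, 0.0228, 0.1396]
tool_rot: [-2.239, -2.061, -0.154]
contact_force: [-0.8, -0.1, -0.3]
opening: 0.017
grip_force: 0.0
t 1.60 deck mm [-160.6   40.6  119.6] F deck [-0.2  0.8 -0.2] open 0.017
shift [ 0.0107 -0.0013  0.1016] turn [-0.001  0.001 -0.001]
```

```bash

python3 -m jog '[[[0.0,-0.001,0.03],[0,0,0]],[[0.005,-0.001,0.06],[0,0,0]],[[0.01,-0.001,0.09],[0,0,0]],[[0.01,-0.001,0.102],[0,0,0]],[[0.01,-0.001,0.102],[0,0,0]]]'
python3 go.py -132 42 18
python3 - <<'E'
from station import optics
import cv2
for n in("wrist","side"):
    im=optics.get_image(n)["image"]
    if n=="side": im=cv2.resize(im[170:310,240:400],None,fx=4,fy=4,interpolation=cv2.INTER_CUBIC)
    cv2.imwrite(f"pics/{n}1.png",im)
E
```

```text
t: 2.1
tool_pos: [0.4878, 0.0508, 0.0389]
tool_rot: [-2.23, -2.066, -0.15]
contact_force: [0.4, -0.4, 0.4]
opening: 0.017
grip_force: 0.0
t 2.10 deck mm [-147.2   45.1   16. ] F deck [-0.3 -0.4  0.5] open 0.017
shift [ 0.0152  0.0031 -0.002 ] turn [-0.006  0.     0.005]
```

View pics/wrist1.png

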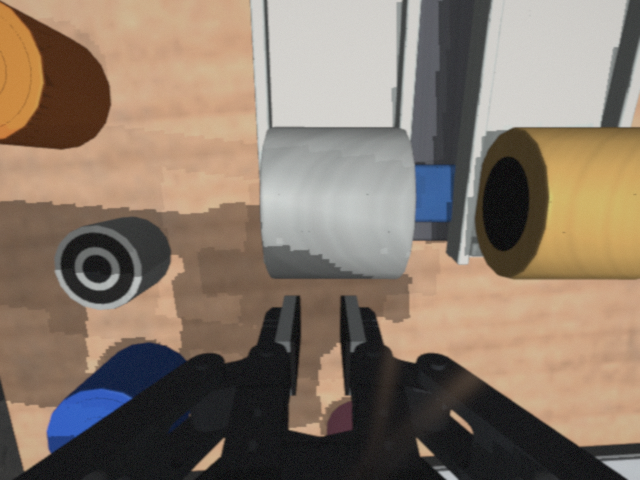

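View pics/side1.png

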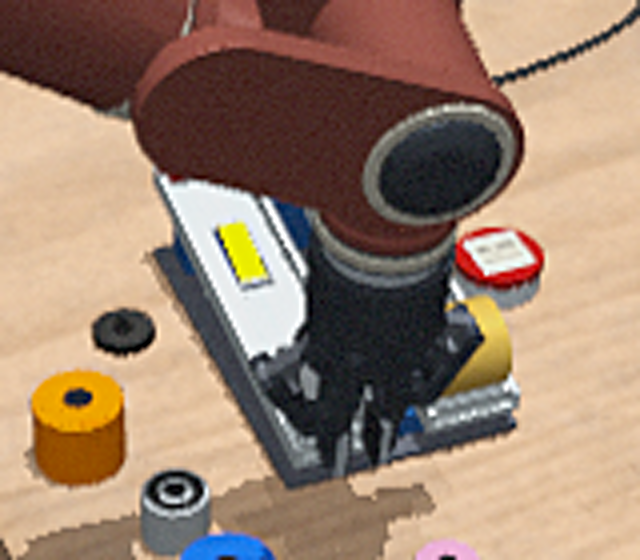

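The wrist view shows the bearing centred at (337,200), about 4–5 mm to the right of the finger midline at x = 320. I'll shift by that amount and start pushing slowly.

```bash

python3 -m jog '[[[0.0,0.002,-0.002],[0,0,0]],[[0.003,0.004,-0.002],[0,0,0]],[[0.006,0.004,-0.002],[0,0,0]],[[0.009,0.004,-0.002],[0,0,0]],[[0.012,0.004,-0.002],[0,0,0]]]'
python3 go.py 50 42 18
python3 -m jog '[[[0.003,0,0],[0,0,0]],[[0.006,0,0],[0,0,0]],[[0.009,0,0],[0,0,0]],[[0.012,0,0],[0,0,0]],[[0.015,0,0],[0,0,0]]]'
python3 go.py 50 42 18
```

```text
t: 2.7
tool_pos: [0.495, 0.0614, 0.0448]
tool_rot: [-2.234, -2.067, -0.156]
contact_force: [-0.0, -0.3, 0.1]
opening: 0.0173
grip_force: 0.0
t 2.70 deck mm [-135.3   38.8   20.3] F deck [-0.2  0.   0.2] open 0.0173
shift [ 0.1853 -0.0024  0.0022] turn [-0.     0.001  0.005]
t: 3.2
tool_pos: [0.4961, 0.0762, 0.0467]
tool_rot: [-2.234, -2.067, -0.155]
contact_force: [0.7, -1.0, 1.0]
opening: 0.0168
grip_force: 0.4
t 3.20 deck mm [-120.4   38.9   20.1] F deck [-0.8 -0.8  1.1] open 0.0168
shift [ 0.1704 -0.0023  0.002 ] turn [-0.001  0.001  0.004]
```

```bash

python3 -m jog '[[[0.005,0,0.0],[0,0,0]],[[0.01,-0.001,0.001],[0,0,0]],[[0.015,-0.002,0.001],[0,0,0]],[[0.02,-0.002,0.001],[0,0,0]],[[0.025,-0.002,0.001],[0,0,0]]]' | grep force
python3 go.py 50 42 18
python3 -m jog '[[[0.006,0,0],[0,0,0]],[[0.012,0,0],[0,0,0]],[[0.018,0,0],[0,0,0]],[[0.024,0,0],[0,0,0]],[[0.03,0,0],[0,0,0]]]' | grep force
python3 go.py 50 42 18
python3 - <<'E'
from station import optics
import cv2
cv2.imwrite("pics/w2.png",optics.get_image("wrist")["image"])
E
```

```text
contact_force: [-0.5, -1.2, -0.3]
grip_force: 0.4
t 3.70 deck mm [-95.1  41.1  19.1] F deck [-1.2  0.4 -0.2] open 0.0171
shift [ 0.1451 -0.0002  0.001 ] turn [-0.001  0.001  0.005]
contact_force: [0.2, -1.0, 0.8]
grip_force: 0.4
t 4.20 deck mm [-65.1  41.2  19.1] F deck [-0.9 -0.3  0.9] open 0.0171
shift [ 0.1151 -0.0003  0.001 ] turn [-0.001  0.001  0.005]
```

View pics/w2.png

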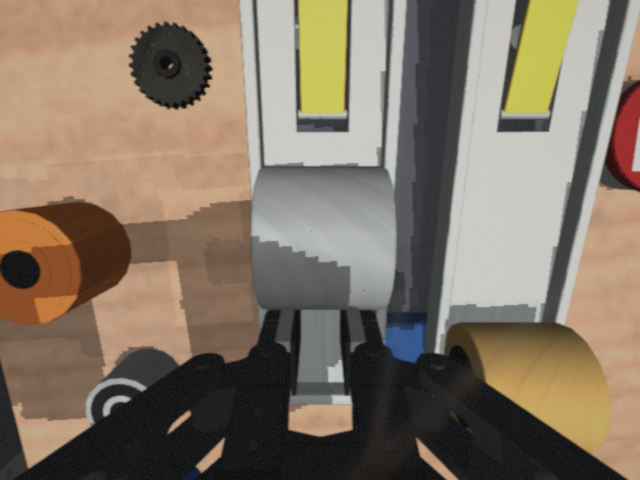

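The bearing, at (323,237), is rolling squarely in its channel ahead of the fingers. The tongue is ahead at (322,60), and the bush hasn't moved. I'll keep pushing.

```bash

python3 -m jog '[[[0.006,0,0],[0,0,0]],[[0.012,0,0],[0,0,0]],[[0.018,0,0],[0,0,0]],[[0.024,0,0],[0,0,0]],[[0.03,0,0],[0,0,0]]]' | grep force
python3 -m jog '[[[0.006,0,0],[0,0,0]],[[0.012,0,0],[0,0,0]],[[0.018,0,0],[0,0,0]],[[0.024,0,0],[0,0,0]],[[0.03,0,0],[0,0,0]]]' | grep force
python3 go.py 50 42 18
python3 -m jog '[[[0.004,0,0],[0,0,0]],[[0.008,0,0],[0,0,0]],[[0.012,0,0],[0,0,0]],[[0.016,0,0],[0,0,0]],[[0.02,0,0],[0,0,0]]]' | grep force
python3 go.py 50 42 18
```

```text
contact_force: [-0.1, -0.3, 0.4]
grip_force: 0.4
contact_force: [-0.2, -2.1, 1.2]
grip_force: 0.9
t 5.25 deck mm [-5.2 41.4 19.1] F deck [-1.9  0.   1.4] open 0.0168
shift [ 0.0552 -0.0004  0.001 ] turn [-0.001  0.001  0.004]
contact_force: [0.6, -1.0, 0.1]
grip_force: 0.5
t 5.75 deck mm [14.7 41.6 19. ] F deck [-0.9 -0.7  0.2] open 0.0171
shift [ 0.0353 -0.0003  0.001 ] turn [-0.001  0.     0.004]
```

```bash

python3 -m jog '[[[0.004,0,0],[0,0,0]],[[0.008,0,0],[0,0,0]],[[0.012,0,0],[0,0,0]],[[0.016,0,0],[0,0,0]],[[0.02,0,0],[0,0,0]]]' | grep force
python3 go.py 50 42 18
python3 -m jog '[[[0.002,0,0],[0,0,0]],[[0.004,0,0],[0,0,0]],[[0.006,0,0],[0,0,0]],[[0.008,0,0],[0,0,0]],[[0.01,0,0],[0,0,0]]]' | grep force
python3 go.py 50 42 18
python3 - <<'E'
from station import optics
import cv2
cv2.imwrite("pics/w3.png",optics.get_image("wrist")["image"])
E
```

```text
contact_force: [-0.3, 0.7, 0.4]
grip_force: 0.0
t 6.25 deck mm [34.8 41.6 19. ] F deck [0.7 0.3 0.3] open 0.017
shift [ 0.0152 -0.0003  0.001 ] turn [-0.001  0.     0.004]
contact_force: [-0.1, -1.1, 0.1]
grip_force: 0.4
t 6.75 deck mm [44.4 41.7 19. ] F deck [-1.   0.   0.2] open 0.017
shift [ 0.0056 -0.0003  0.001 ] turn [-0.001  0.001  0.004]
```

View pics/w3.png

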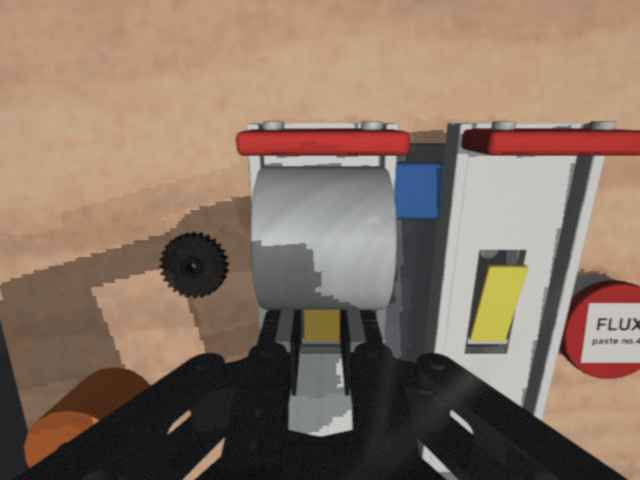

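The bearing, at (323,237), is now close to the red stop at (323,143), with a small gap left. I'll carry on in small steps while watching the force.

```bash

python3 -m jog '[[[0.001,0,0],[0,0,0]],[[0.002,0,0],[0,0,0]],[[0.003,0,0],[0,0,0]]]' | grep force
python3 go.py 55 42 18
python3 -m jog '[[[0.001,0,0],[0,0,0]],[[0.002,0,0],[0,0,0]],[[0.003,0,0],[0,0,0]]]' | grep force
python3 go.py 55 42 18
```

```text
contact_force: [-0.1, -1.4, 0.9]
grip_force: 0.4
t 7.10 deck mm [47.4 41.7 19. ] F deck [-1.3 -0.1  1.1] open 0.0167
shift [ 0.0076 -0.0003  0.001 ] turn [-0.001  0.001  0.004]
contact_force: [0.1, -9.9, 2.7]
grip_force: 4.5
t 7.40 deck mm [49.  41.6 19. ] F deck [-9.4 -0.9  4. ] open 0.017
shift [ 0.006  -0.0003  0.001 ] turn [-0.001  0.004  0.005]
```

The force stepped up to 9 N, so the bearing is at the stop. Backing off.

```bash

python3 -m jog '[[[-0.003,0,0],[0,0,0]],[[-0.008,0,0],[0,0,0]],[[-0.016,0,0],[0,0,0]],[[-0.028,0,0],[0,0,0]],[[-0.045,0,0],[0,0,0]]]' | grep force
python3 -m jog '[[[-0.015,0,-0.015],[0,0,0]],[[-0.03,0,-0.04],[0,0,0]],[[-0.05,0,-0.07],[0,0,0]],[[-0.07,0,-0.1],[0,0,0]],[[-0.07,0,-0.11],[0,0,0]]]' | grep force
python3 go.py 55 42 18
python3 - <<'E'
from station import optics
import cv2
cv2.imwrite("pics/w4.png",optics.get_image("wrist")["image"])
E
```

```text
contact_force: [0.5, -0.3, 0.9]
grip_force: 0.0
contact_force: [0.9, -0.5, -0.7]
grip_force: 0.0
t 8.40 deck mm [-66.3  39.4 132.5] F deck [-0.5 -0.9 -0.7] open 0.0169
shift [ 0.1214 -0.0029  0.1145] turn [0.005 0.001 0.002]
```

View pics/w4.png

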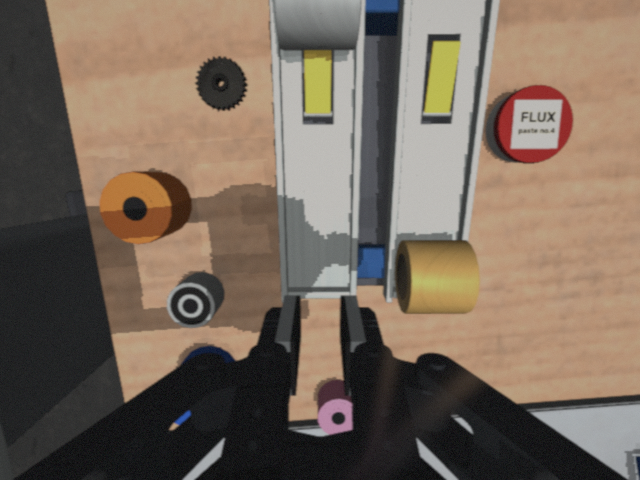

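The bearing, at (318,20), stays uphill of the raised tongue at (318,85). The bush is at (437,277) and the bystanders lie as before. I'll move up a bit more, then check in the top view.

```bash

python3 -m jog '[[[-0.02,0,-0.03],[0,0,0]],[[-0.04,0,-0.06],[0,0,0]],[[-0.04,0,-0.06],[0,0,0]],[[-0.04,0,-0.06],[0,0,0]],[[-0.04,0,-0.06],[0,0,0]]]' | grep force
python3 - <<'E'
from station import optics
from deck import *
d=optics.get_image("top");im=d["image"]
K,Rc,t=cam(d)
for p in((.083,.042,.027),(.088,.042,.027),(-.094,-.042,.027)):
    q=K@(Rc@D(*p)+t);print(q[:2]/q[2])
cv2.imwrite("pics/t5.png",cv2.resize(im[190:290,235:365],None,fx=6,fy=6,interpolation=cv2.INTER_CUBIC))
E
```

```text
contact_force: [1.0, 0.4, -0.7]
grip_force: 0.0
[260.71494124 245.84468207]
[258.54049723 245.60385221]
[339.29275358 218.93471766]
```

View pics/t5.png

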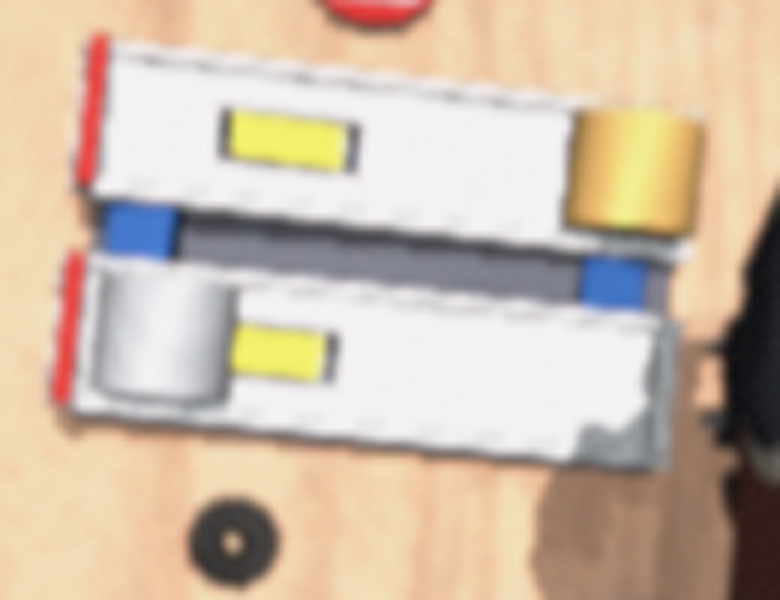

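The top view shows the bearing at (262.5,246), which is deck x of about 83 mm. It is held by the tongue, and the bush is still at the low end. Handing in.

```bash
python3 -c "
from station import job; print(job.finish_job())"
```

```text
the job is handed in; nothing more can be done
None
```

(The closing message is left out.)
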